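# Cull the batch of brass finial castings

### The arm

A 6-joint arm with a two-finger parallel gripper is mounted at the origin on the work surface. World frame = base frame: x ahead of the robot, y to its left, z up, the work surface at z = 0. Lengths are in mm, angles in degrees, forces in N, time in s.
With the tool pointing down it reaches from about 300 to 850 mm from the base axis. Payload 4.2 kg.
Tool frame: the origin (TCP) lies on the centre line of the jaws, within the pads' length; the fingertips stand 11 mm ahead of it and the grasp point (between the pads) lies 8 mm behind it; z points along the fingers, y is the direction in which the jaws open and shut (so a half turn about z gives the same grasp; the last joint's range is limited). The gripper opens to 91 mm and grips with 3 to 60 N. Pads are 32 mm wide; open, the fingers measure 118 mm over their backs; the gripper's body (76 mm by 178 mm) begins 60 mm behind the grasp point.
Start: joints at [70.588, 18.312, 89.639, -0, 72.044, -1.146], TCP at [180.223, 546.042, 224.976] pointing down, gripper open.
Joint ranges: [-177.97, 177.97], [-48.28, 115.42], [12.27, 149.76], [-77.06, 257.06], [2.81, 150.46], [-146.56, 146.56]. Speed limits (degrees/s): [147.25, 147.25, 180, 180, 180, 180].

### API

Orientations are given as [roll, pitch, yaw] about the fixed x, y, z axes, in that order (R = Rz(yaw) Ry(pitch) Rx(roll)).
In Python, from workcell import env, grab_frame gives the robot as it stands. The module is installed in compiled form; this text tells all that it offers.
- The arm moves only by the tool arm_command, never from a script. Its argument "series" is one flat list of numbers, 6 for each row, row after row: the shift along the world's x, y, z each as a share of 400 mm, from -1 to 1, then the turn, a rotation vector about the world's x, y, z each as a share of 45 degrees, from -1 to 1. A call has 1 to 20 rows; each row shifts and turns the commanded pose from where the row before left it; what a row does not reach is not made up. A row lasts 1/12 s, in which the tool goes at most 41.7 mm and 7.16 degrees, less where a joint would pass 70% of its speed; a pose out of reach is approached as far as the arm can. A call with a number of a shift or a turn outside -1 to 1 is refused whole. A call with a gripper value outside its range is refused whole. "hand" is the opening, from 0 (shut) to 1 (fully open), set as the call begins (left out, the last holds). The fingers move at their own pace and stop on an object; "newtons" is the grip in N (left out, the last holds). Time passes only in rows, so rows that do not move let the fingers close. It gives the time, the measured TCP pose, the force and the opening at its end, in the units of the state.
- env.state(): the state, without advancing time (a new reading comes with each control period).
- grab_frame(name): name is "side" or "top" or "wrist"; returns a dict with "frame" (384x512x3 uint8, red, green, blue), "intrinsics" (3x3 intrinsics, pixels), "R" (3x3) and "t" (3): a world point X has camera coordinates R X + t; the wrist camera has in their place "tool_from_camera" (4x4, takes a point from camera to tool coordinates, whose origin is the TCP and whose axes are the flange's). Camera axes: x right, y down, z forward; pixel columns grow to the right and rows downward; lengths in mm; the calibration is good to about 2 mm. The wrist camera is an equidistant fisheye: a pixel r from the principal point sees the ray r / f radians off the axis. A picture is of the moment at which its call begins: read the wrist's pose just before it. There is no depth.
- env.job_done(): hands the job in, once; it reports no verdict.
The state is a dict: "time_s": time; "qpos": joint angles; "qvel": joint speeds; "effort": joint torques, N m; "ee_pos": TCP position; "ee_rot": TCP orientation; "force": force on the tool from outside, world axes, zero at the start; "torque": the same for the moment, N m; "gripper_width": finger opening in mm.
Only numpy, scipy, OpenCV 4.12 (cv2) and the standard library are available. Lean on these libraries where they do the work, as an engineer would, in place of code of your own. Each camera call takes 0.05 s, during which the arm holds its last target.

### The job

Cull the batch of brass finial castings on the oak board: put the odd-shaped ones (cast short or bent) into the open sweep drawer, and stand any hollow ones, which look just like the good ones but weigh only a third as much in the hand, upright on the floor of the round steel dish. Leave the good solid castings standing upright on the board, knock none of the sound-shaped ones over, and do not disturb the dapping block and the doming punch.

Things in the scene. Friction and masses are not known exactly. Their poses are not given: they have to be found in the camera images.
- board: fixed flat oak board, 200 mm (its x) by 260 mm (its y), 12 mm thick, on which the batch stands; origin at the centre of its underside, on the bench
- board_top (a point): centre of the board's upper face, 12 mm above the bench; axes as the board
- casting_a: one of five brass finials, in no known order. Sound shape: 70 mm tall, foot 40 mm across, neck 18, head 32 mm across and straight-sided from 36 to 60 mm above the underside, tapering to the top. Solid about 390 g; hollow, same outside, about 130 g (both within 10 %). Odd: cast short (head cut flat at 50 mm) or bent; 180 to 380 g. Origin: centre of the foot's underside, z up through the foot
- casting_a_head (a point): the middle of the head's top end of casting_a. Above the underside: 70 mm if sound, 50 mm if cast short, both on the foot's axis; if bent, 64 mm and 19 mm off the axis along the casting's own x (the neck is kinked 0.4 rad, 18 mm up; the middle of the head's 32 mm wide part is then 11 mm off the axis, 44 mm up)
- casting_b: one of five brass finials, in no known order. Sound shape: 70 mm tall, foot 40 mm across, neck 18, head 32 mm across and straight-sided from 36 to 60 mm above the underside, tapering to the top. Solid about 390 g; hollow, same outside, about 130 g (both within 10 %). Odd: cast short (head cut flat at 50 mm) or bent; 180 to 380 g. Origin: centre of the foot's underside, z up through the foot
- casting_b_head (a point): the middle of the head's top end of casting_b. Above the underside: 70 mm if sound, 50 mm if cast short, both on the foot's axis; if bent, 64 mm and 19 mm off the axis along the casting's own x (the neck is kinked 0.4 rad, 18 mm up; the middle of the head's 32 mm wide part is then 11 mm off the axis, 44 mm up)
- casting_c: one of five brass finials, in no known order. Sound shape: 70 mm tall, foot 40 mm across, neck 18, head 32 mm across and straight-sided from 36 to 60 mm above the underside, tapering to the top. Solid about 390 g; hollow, same outside, about 130 g (both within 10 %). Odd: cast short (head cut flat at 50 mm) or bent; 180 to 380 g. Origin: centre of the foot's underside, z up through the foot
- casting_c_head (a point): the middle of the head's top end of casting_c. Above the underside: 70 mm if sound, 50 mm if cast short, both on the foot's axis; if bent, 64 mm and 19 mm off the axis along the casting's own x (the neck is kinked 0.4 rad, 18 mm up; the middle of the head's 32 mm wide part is then 11 mm off the axis, 44 mm up)
- casting_d: one of five brass finials, in no known order. Sound shape: 70 mm tall, foot 40 mm across, neck 18, head 32 mm across and straight-sided from 36 to 60 mm above the underside, tapering to the top. Solid about 390 g; hollow, same outside, about 130 g (both within 10 %). Odd: cast short (head cut flat at 50 mm) or bent; 180 to 380 g. Origin: centre of the foot's underside, z up through the foot
- casting_d_head (a point): the middle of the head's top end of casting_d. Above the underside: 70 mm if sound, 50 mm if cast short, both on the foot's axis; if bent, 64 mm and 19 mm off the axis along the casting's own x (the neck is kinked 0.4 rad, 18 mm up; the middle of the head's 32 mm wide part is then 11 mm off the axis, 44 mm up)
- casting_e: one of five brass finials, in no known order. Sound shape: 70 mm tall, foot 40 mm across, neck 18, head 32 mm across and straight-sided from 36 to 60 mm above the underside, tapering to the top. Solid about 390 g; hollow, same outside, about 130 g (both within 10 %). Odd: cast short (head cut flat at 50 mm) or bent; 180 to 380 g. Origin: centre of the foot's underside, z up through the foot
- casting_e_head (a point): the middle of the head's top end of casting_e. Above the underside: 70 mm if sound, 50 mm if cast short, both on the foot's axis; if bent, 64 mm and 19 mm off the axis along the casting's own x (the neck is kinked 0.4 rad, 18 mm up; the middle of the head's 32 mm wide part is then 11 mm off the axis, 44 mm up)
- dish: fixed round shallow steel dish, 156 mm across the rim, 18 mm high, on the bench left of the board; origin at the centre of its underside
- dish_in (a point): centre of the dish's flat floor, 4 mm above the bench; the floor is flat out to 66 mm from here
- drawer_case: fixed dark oak case to the right of the board, 200 mm deep (its x), 190 mm wide (its y), 55 mm high, with a bench pin on its top up to 71 mm; its front faces the robot (its -x); origin at the centre of its underside
- sweep_drawer (a joint): how far the sweep drawer is pulled out of its case towards the robot, m; 0 shut, at most 0.16; it starts 0.12 to 0.15 open and slides with about 4 N of friction
- drawer_in (a point): point on the drawer's floor, 9 mm above the bench, 60 mm behind the inner side of the drawer's front board and midway across; x points into the case, y across. Inside, the drawer is 148 mm wide and its rim is 32 mm above its floor (the case's front edge is 60 to 90 mm beyond this point along x)
- dapping_block: loose brass dapping block, 60 mm cube with hollows, 1.6 kg, a bystander beyond the board; origin at the centre of its underside
- doming_punch: loose steel doming punch lying down, about 100 mm long, 12 mm square shank along its x and an 18 mm ball end, a bystander beyond the board; origin under the middle of the shank
Not all that is in view belongs to the job. Leave any pink or red look-alike of the casting_d alone.

How it is judged:
By the outcome, as a careful person would: the job done as asked, in the order asked, and still so for the second after the job is handed in, with the robot touching nothing.
It also fails if it takes over 72 s, if anything falls off the work surface, if the arm or the gripper's body presses on something with over 40 N, if the wrist force passes 120 N, or if a joint passes its speed limit or range.

## Working session

There is one attempt and no reset: what is moved stays moved. The work goes in short steps, Python scripts to look and compute and a tool call to move; the robot and the scene stay as the last step left them, time stands still between calls to the robot, and variables do not carry over. Pictures are saved under pics/ and viewed, and the job is handed in when it is done.

Besides the shell and the picture viewer there is one more tool, called after "Call:" as name(argument=value, ...), one argument or row to a line, values as JSON. arm_command: Moves the arm, as the interface text tells. Shift numbers are shares of 400 mm and turn numbers shares of 45 degrees, none past 1 either way. Its arguments: {"type":"object","properties":{"series":{"type":"array"},"hand":{"type":"number"},"newtons":{"type":"number"}},"required":["series"]}

```bash
mkdir -p pics; python3 - <<'E'
from workcell import env, grab_frame
import cv2,pickle
print(env.state())
for n in ("side","top","wrist"):
    f=grab_frame(n); pickle.dump(f,open(n+".pkl","wb"))
    cv2.imwrite(f"pics/{n}0.png",f["frame"][:,:,::-1])
    print(n,{k:v for k,v in f.items() if k!="frame"})
E
```

```text
{'time_s': 0.0, 'qpos': array([ 7.05866694e+01,  1.83517981e+01,  8.97070880e+01, -1.92190778e-03,
        7.20416446e+01, -1.14732383e+00]), 'qvel': array([-0.08962842, -0.028991  , -0.09714851,  0.01196677, -0.02739282,
        0.00807401]), 'effort': array([-1.53592602e-03, -4.12465346e+01, -2.31972599e+01,  7.27286492e-02,
        4.56078211e-02, -1.36893614e-04]), 'ee_pos': array([180.08467479, 545.56636979, 224.11405175]), 'ee_rot': array([-1.79899453e+02, -1.86083935e-04,  1.61734587e+02]), 'force': array([-0.39294179,  0.09845104,  0.90819207]), 'torque': array([-0.02012262, -0.00490435, -0.02845046]), 'gripper_width': 91.25697304026805}
side {'intrinsics': array([[381.87696077,   0.        , 258.00832048],
       [  0.        , 381.87696077, 187.2003656 ],
       [  0.        ,   0.        ,   1.        ]]), 'R': array([[ 0.87148421, -0.49011226, -0.01747121],
       [-0.34139079, -0.58069133, -0.73908721],
       [ 0.35209033,  0.65006735, -0.67338314]]), 't': array([-488.23512815,  250.36235559,  764.25714213])}
top {'intrinsics': array([[434.35511624,   0.        , 257.55
[... 160 characters left out ...]
944],
       [-0.98828241, -0.01328486, -0.15205717],
       [ 0.15224242, -0.01426406, -0.98824024]]), 't': array([ -22.57928321,  573.04368446, 1230.37098238])}
wrist {'intrinsics': array([[297.31863964,   0.        , 253.70531109],
       [  0.        , 297.31863964, 193.34417656],
       [  0.        ,   0.        ,   1.        ]]), 'tool_from_camera': array([[-4.84489808e-04, -9.62879757e-01, -2.69930247e-01,
         7.56872241e+01],
       [ 9.99998984e-01, -1.04725629e-04, -1.42129729e-03,
        -7.46027416e-01],
       [ 1.34026977e-03, -2.69930662e-01,  9.62878830e-01,
        -1.60911346e+02],
       [ 0.00000000e+00,  0.00000000e+00,  0.00000000e+00,
         1.00000000e+00]])}
```

View pics/side0.png

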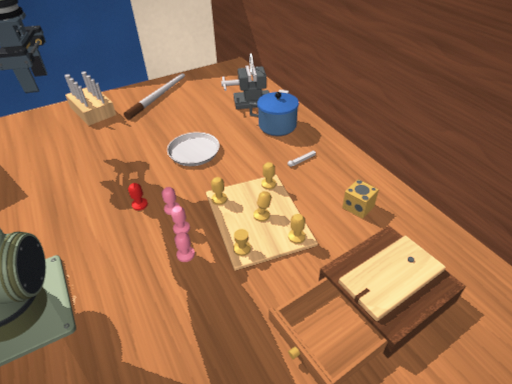

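View pics/top0.png

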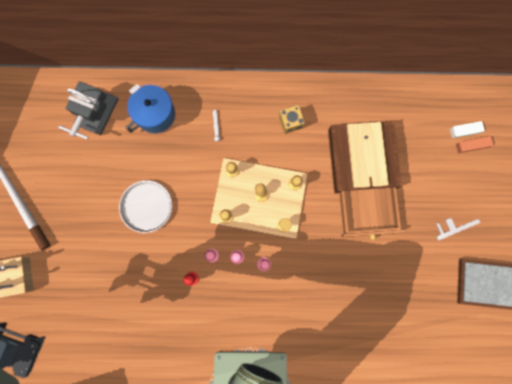

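```bash
python3 - <<'E'
import pickle,cv2
a=pickle.load(open("top.pkl","rb"))["frame"][:,:,::-1]
b=pickle.load(open("side.pkl","rb"))["frame"][:,:,::-1]
cv2.imwrite("pics/topc.png",cv2.resize(a[90:290,180:380],(800,800),interpolation=cv2.INTER_CUBIC)[:600])
cv2.imwrite("pics/sidec.png",cv2.resize(b[120:270,190:390],(800,600),interpolation=cv2.INTER_CUBIC))
E
```

```text
(no output)
```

View pics/topc.png

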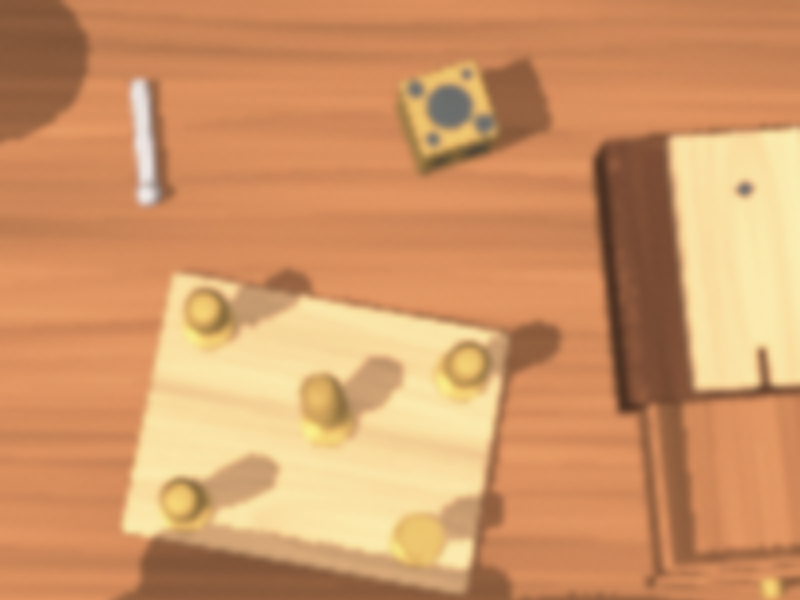

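View pics/sidec.png

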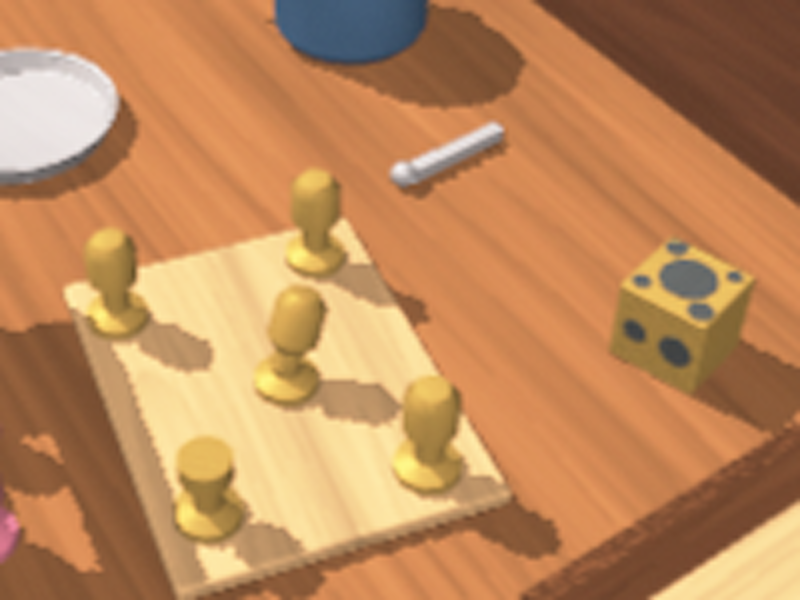

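```bash
cat > h.py <<'E'
import pickle,numpy as np
def ray(f,u,v,z):
    K,R,t=f["intrinsics"],f["R"],f["t"]
    d=R.T@np.linalg.solve(K,[u,v,1]); c=-R.T@t
    return c+d*(z-c[2])/d[2]
E
python3 - <<'E'
from h import *
T=pickle.load(open("top.pkl","rb"));S=pickle.load(open("side.pkl","rb"))
tc=lambda x,y,z:ray(T,180+x/4-.4,90+y/4-.4,z).round(0)[:2]
sc=lambda x,y,z:ray(S,190+x/4-.4,120+y/4-.4,z).round(0)[:2]
D={"TL":((209,325),(207,312),(316,257),(316,205)),"TR":((463,373),(467,364),(428,465),(431,413)),
"BL":((187,508),(184,500),(118,312),(111,265)),"bent":((328,425),(322,395),(287,380),(297,325)),"short":((417,540),(418,538),(210,512),(206,457))}
for k,(a,b,c,d) in D.items():
    zh=62 if k=="short" else 60
    print(k,"foot top/side",tc(*a,15),sc(*c,15),"head",tc(*b,zh),sc(*d,zh))
print("board",[tc(*p,12) for p in((175,272),(508,332),(468,592),(125,530))])
for u,v in((146,206.5),): print("dish rim c",ray(T,u,v,18))
print("drawer", [ray(T,u,v,z) for u,v,z in ((342,233,41),(402,229,41),(330,124,55),(402,121,55),(334,190,55),(407,186,55),(375,237,25))])
E
python3 - <<'E'
import cv2
a=cv2.imread("pics/top0.png")
cv2.imwrite("pics/drw.png",cv2.resize(a[110:250,320:420],(571,800))[200:])
cv2.imwrite("pics/dish.png",cv2.resize(a[170:245,105:185],None,fx=7,fy=7))
E
```

```text
TL foot top/side [624.  62.] [626.  59.] head [625.  62.] [626.  59.]
TR foot top/side [ 590. -130.] [ 591. -128.] head [ 590. -128.] [ 590. -128.]
BL foot top/side [486.  76.] [490.  78.] head [488.  75.] [488.  74.]
bent foot top/side [550. -28.] [554. -29.] head [565. -23.] [560. -30.]
short foot top/side [465. -95.] [466. -95.] head [463. -92.] [466. -95.]
board [array([666.,  89.]), array([ 623., -164.]), array([ 427., -133.]), array([469., 121.])]
dish rim c [512.90093624 313.71749972  18.        ]
drawer [array([ 440.47054883, -262.23580181,   41.        ]), array([ 454.12360476, -437.78468847,   41.        ]), array([ 763.05029064, -229.44586229,   55.        ]), array([ 775.77794648, -445.75713434,   55.        ]), array([ 564.23687018, -238.25135382,   55.        ]), array([ 578.9149209, -452.6078999,   55.       ]), array([ 430.68150692, -362.6575092 ,   25.        ])]
```

View pics/drw.png

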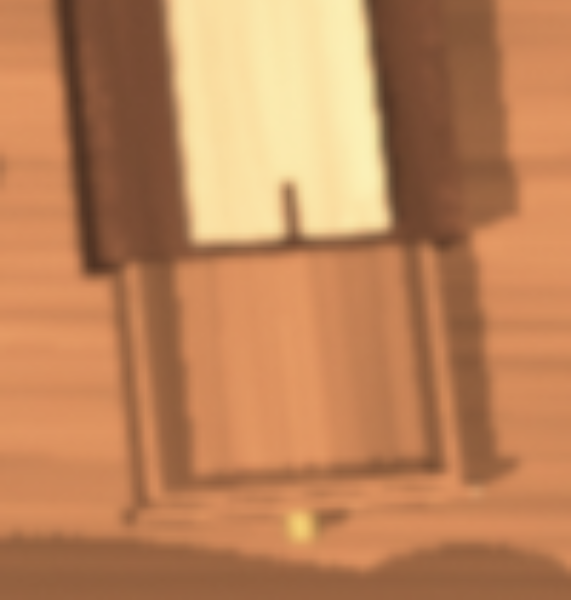

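View pics/dish.png

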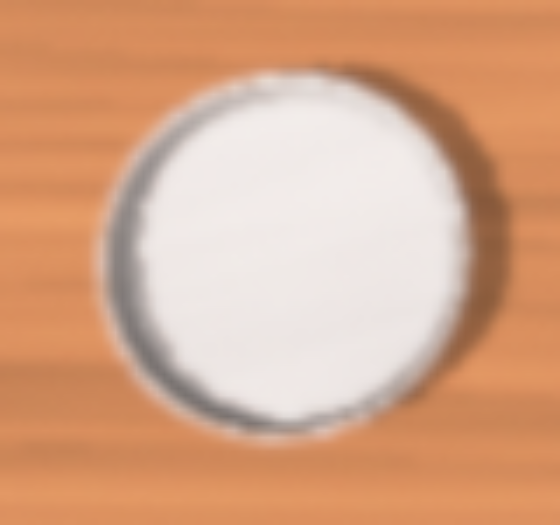

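Candidates: the pink trio at top px (212,255), (236,257) and (264,264), and the red one at (190,279), are look-alikes, so I leave them alone. Brass ones on the board:
- Short: (284,224), flat head.
- Bent: (261,191).
- Sound-shaped: (232,168), (296,181) and (226,216).

The crops confirm the short and bent shapes. I'll go above the short one first.

Call:
arm_command(
  series=[0.0356,-0.08,-0.0069,0,0,0.1353,0.0356,-0.08,-0.0069,0,0,0.1353,0.0356,-0.08,-0.0069,0,0,0.1353,0.0356,-0.08,-0.0069,0,0,0,0.0356,-0.08,-0.0069,0,0,0,0.0356,-0.08,-0.0069,0,0,0,0.0356,-0.08,-0.0069,0,0,0,0.0356,-0.08,-0.0069,0,0,0,0.0356,-0.08,-0.0069,0,0,0,0.0356,-0.08,-0.0069,0,0,0,0.0356,-0.08,-0.0069,0,0,0,0.0356,-0.08,-0.0069,0,0,0,0.0356,-0.08,-0.0069,0,0,0,0.0356,-0.08,-0.0069,0,0,0,0.0356,-0.08,-0.0069,0,0,0,0.0356,-0.08,-0.0069,0,0,0,0.0356,-0.08,-0.0069,0,0,0,0.0356,-0.08,-0.0069,0,0,0,0.0356,-0.08,-0.0069,0,0,0,0.0356,-0.08,-0.0069,0,0,0],
  hand=0.65,
  newtons=35,
)

```text
time_s: 1.82
ee_pos: [465.2, -95.8, 169.5]
ee_rot: [180.0, -0.0, 180.0]
force: [0.9, -0.3, 0.7]
gripper_width: 59.0
```

Call:
arm_command(
  series=[0,0,0,0,0,0,0,0,0,0,0,0,0,0,0,0,0,0,0,0,0,0,0,0],
)

```text
time_s: 2.15
ee_pos: [464.3, -92.9, 169.7]
ee_rot: [180.0, -0.0, -179.9]
force: [-0.1, 0.0, -0.4]
gripper_width: 59.3
```

```bash
cat >> h.py <<'E'
from scipy.spatial.transform import Rotation as Ro
def wray(f,u,v,z):
    K=f["intrinsics"];d=np.array([u-K[0,2],v-K[1,2]]);r=np.hypot(*d);th=r/K[0,0]
    c=np.r_[np.sin(th)*d/max(r,1e-9),np.cos(th)]
    M=f["tool_from_camera"];s=f["st"];R=Ro.from_euler("xyz",s["ee_rot"],degrees=True).as_matrix()
    dw=R@M[:3,:3]@c; o=R@M[:3,3]+s["ee_pos"]
    return (o+dw*(z-o[2])/dw[2]).round(1)
def snap(name,out):
    from workcell import env,grab_frame
    import cv2
    s=env.state();f=grab_frame(name);f["st"]=s
    pickle.dump(f,open(out+".pkl","wb"));cv2.imwrite(f"pics/{out}.png",f["frame"][:,:,::-1])
    print(round(s["time_s"],2),s["ee_pos"].round(1),s["ee_rot"].round(1),"F",s["force"].round(2),"T",s["torque"].round(3),"w",round(s["gripper_width"],1),"q",s["qpos"].round(0))
    return f
E
python3 -c "
from h import *
import cv2
f=snap('wrist','w1')
cv2.imwrite('pics/w1b.png',cv2.resize(f['frame'][:,:,::-1],(800,600),interpolation=cv2.INTER_CUBIC))"
```

```text
2.15 [464.3 -92.9 169.7] [ 180.    -0.  -179.9] F [-0.06  0.04 -0.35] T [ 0.028 -0.006  0.027] w 59.3 q [ -13.   12.  107.    0.   61. -103.]
```

View pics/w1b.png

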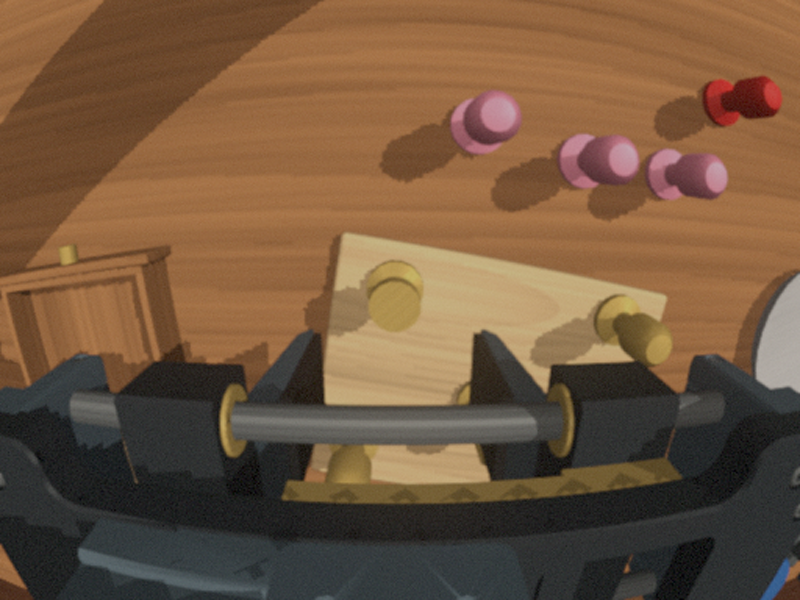

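Wrist view: the short casting's flat top is at about (396,304) in the 800x600 picture, between the fingers, which span columns 320 to 475. The pink and red ones are at the top right.

```bash
python3 -c "
from h import *
f=pickle.load(open('w1.pkl','rb'))
k=lambda x,y,z:wray(f,(x+.5)*.64-.5,(y+.5)*.64-.5,z)
print(k(396,304,62),k(396,285,16),'BL foot',k(619,318,15),'top',k(656,345,78))"
```

```text
[464.5 -94.5  62. ] [463.8 -94.6  16. ] BL foot [489.   77.6  15. ] top [487.7  75.   78. ]
```

Call:
arm_command(
  series=[0,-0.001,-0.05,0,0,0,0,0,-0.05,0,0,0,0,0,-0.05,0,0,0,0,0,-0.05,0,0,0,0,0,-0.05,0,0,0,0,0,-0.03,0,0,0,0,0,-0.02,0,0,0,0,0,-0.007,0,0,0,0,0,0,0,0,0],
)

```text
time_s: 2.95
ee_pos: [464.8, -93.8, 46.9]
ee_rot: [180.0, -0.0, -179.9]
force: [-0.1, 1.4, -0.2]
gripper_width: 59.5
```

Call:
arm_command(
  series=[0,0,0,0,0,0,0,0,0,0,0,0,0,0,0,0,0,0,0,0,0,0,0,0,0,0,0,0,0,0,0,0,0,0,0,0,0,0,0,0,0,0,0,0,0,0,0,0],
  hand=0,
)

```text
time_s: 3.62
ee_pos: [465.3, -94.3, 47.4]
ee_rot: [180.0, 0.0, 180.0]
force: [-0.3, 2.0, 5.7]
gripper_width: 30.7
```

Call:
arm_command(
  series=[0,0,0.02,0,0,0,0,0,0.04,0,0,0,0,0,0.05,0,0,0,0,0,0.05,0,0,0,0,0,0.05,0,0,0,0,0,0.05,0,0,0,0,0,0.04,0,0,0,0,0,0.01,0,0,0,0,0,0,0,0,0,0,0,0,0,0,0,0,0,0,0,0,0],
)

```text
time_s: 4.53
ee_pos: [464.0, -94.2, 169.6]
ee_rot: [180.0, -0.2, 180.0]
force: [-0.1, -0.4, -2.7]
gripper_width: 31.1
```

```bash
python3 -c "
from h import *
import cv2
f=snap('wrist','w2')
cv2.imwrite('pics/w2b.png',cv2.resize(f['frame'][:,:,::-1],(800,600),interpolation=cv2.INTER_CUBIC))"
```

```text
4.53 [464.  -94.2 169.6] [180.   -0.2 180. ] F [-0.09 -0.37 -2.68] T [ 0.027 -0.     0.018] w 31.1 q [ -13.   12.  107.    0.   61. -103.]
```

View pics/w2b.png

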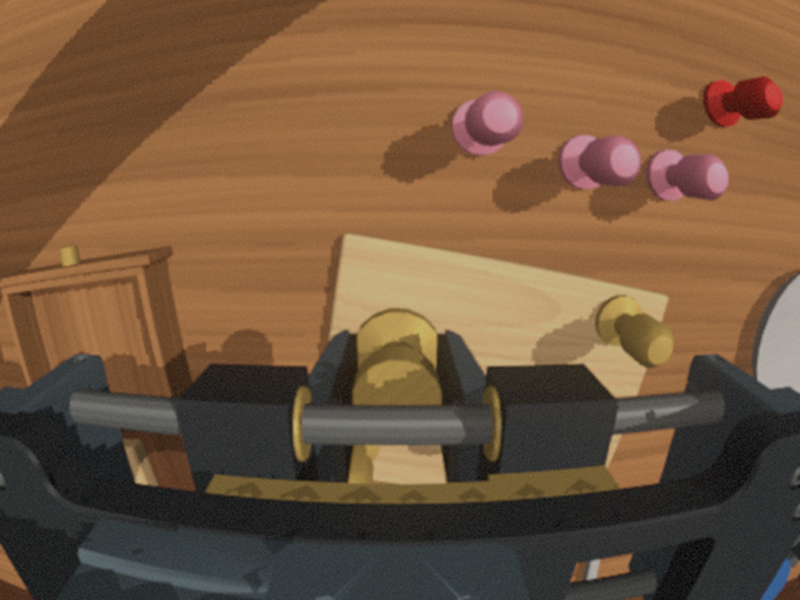

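Held: the short casting sits between the pads at (397,360). The drawer's inner front corners are at about (25,291) and (138,270).

```bash
python3 -c "
from h import *
f=pickle.load(open('w2.pkl','rb'))
k=lambda x,y,z:wray(f,(x+.5)*.64-.5,(y+.5)*.64-.5,z)
for p in((25,291),(138,270),(168,250),(152,270)):print(k(*p,41))
T=pickle.load(open('top.pkl','rb'))
t=lambda x,y,z:ray(T,320+x/5.71-.4,145+y/5.71-.4,z).round(0)
print([t(*p) for p in((165,488,41),(455,475,41),(145,500,41),(465,490,41),(190,470,9),(440,465,9),(190,245,71),(390,230,71),(90,270,55),(465,240,55))])"
```

```text
[ 458.8 -402.6   41. ]
[ 444.8 -279.    41. ]
[ 431.4 -252.1   41. ]
[ 445.1 -266.9   41. ]
[array([ 449., -281.,   41.]), array([ 458., -430.,   41.]), array([ 443., -271.,   41.]), array([ 450., -435.,   41.]), array([ 460., -302.,    9.]), array([ 465., -433.,    9.]), array([ 570., -290.,   71.]), array([ 579., -391.,   71.]), array([ 559., -242.,   55.]), array([ 577., -435.,   55.])]
```

Call:
arm_command(
  series=[0.00425,-0.04,0,0,0,0,0.00425,-0.07,0,0,0,0,0.00425,-0.07,0,0,0,0,0.00425,-0.07,0,0,0,0,0.00425,-0.07,0,0,0,0,0.00425,-0.07,0,0,0,0,0.00425,-0.07,0,0,0,0,0.00425,-0.07,0,0,0,0,0.00425,-0.07,0,0,0,0,0.00425,-0.046,0,0,0,0,0,0,0,0,0,0,0,0,-0.05,0,0,0,0,0,-0.05,0,0,0,0,0,-0.05,0,0,0,0,0,-0.05,0,0,0,0,0,-0.05,0,0,0,0,0,-0.03,0,0,0,0,0,-0.02,0,0,0,0,0,-0.0125,0,0,0,0,0,0,0,0,0],
)

```text
time_s: 6.25
ee_pos: [481.9, -352.2, 45.4]
ee_rot: [179.9, -0.1, -180.0]
force: [-0.0, -0.1, -2.7]
gripper_width: 30.8
```

Call:
arm_command(
  series=[0,0,0,0,0,0,0,0,0,0,0,0,0,0,0,0,0,0,0,0,0,0,0,0,0,0,0,0,0,0],
  hand=0.52,
)

```text
time_s: 6.67
ee_pos: [482.3, -353.0, 46.5]
ee_rot: [-180.0, 0.1, 180.0]
force: [-1.0, 0.4, -0.0]
gripper_width: 47.4
```

Call:
arm_command(
  series=[0,0,0.04,0,0,0,0,0,0.07,0,0,0,0,0,0.08,0,0,0,0,0,0.08,0,0,0,0,0,0.04,0,0,0,0.02,0.05,0,0,0,0,0.02,0.09,0,0,0,0,0.02,0.09,0,0,0,0,0.02,0.09,0,0,0,0,0.02,0.09,0,0,0,0,0.02,0.09,0,0,0,0,0.02,0.09,0,0,0,0,0.02,0.09,0,0,0,0,0.02,0.08,0,0,0,0,0.02,0.0525,0,0,0,0,0,0,0,0,0,0,0,0,0,0,0,0,0,0,0,0,0,0],
  hand=0.65,
)

```text
time_s: 8.17
ee_pos: [561.7, -28.3, 170.0]
ee_rot: [-180.0, -0.0, -180.0]
force: [0.3, 0.4, 0.8]
gripper_width: 59.4
```

```bash
python3 -c "
from h import *
import cv2
f=snap('wrist','w3')
cv2.imwrite('pics/w3b.png',cv2.resize(f['frame'][:,:,::-1],(800,600),interpolation=cv2.INTER_CUBIC))
snap('top','t3')
"
```

```text
8.17 [561.7 -28.3 170. ] [-180.   -0. -180.] F [0.29 0.39 0.79] T [-0.015  0.008  0.007] w 59.4 q [ -4.  20.  96.  -0.  64. -94.]
8.22 [561.7 -28.7 170. ] [-180.   -0.  180.] F [ 0.53 -0.7   0.06] T [ 0.039 -0.008 -0.041] w 59.1 q [ -4.  19.  96.  -0.  64. -94.]
```

View pics/w3b.png

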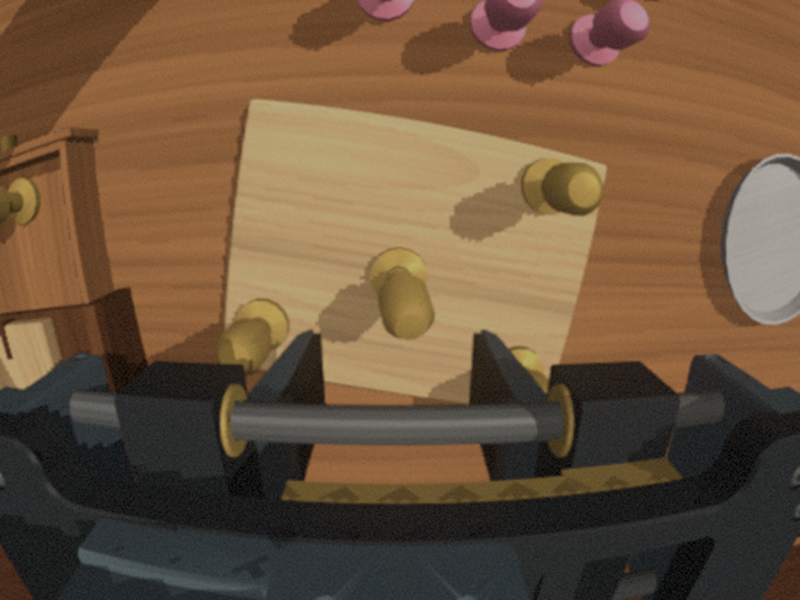

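View pics/t3.png

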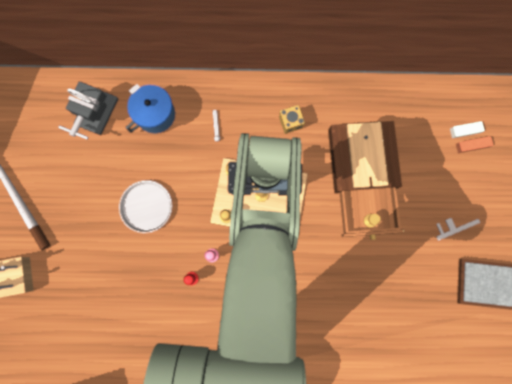

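The short casting stands in the drawer (top px 372,220). The bent one's foot is at (398,274) and its head end at (411,320) in the wrist picture.

```bash
python3 -c "
from h import *
f=pickle.load(open('w3.pkl','rb'))
k=lambda x,y,z:wray(f,(x+.5)*.64-.5,(y+.5)*.64-.5,z)
print('foot',k(398,274,15),'head mid',k(405,300,56),'tip',k(411,318,74))
print('BL',k(547,186,15),k(573,189,74),'TR',k(262,325,15),k(242,345,74))"
```

```text
foot [553.7 -28.8  15. ] head mid [561.2 -24.6  56. ] tip [567.1 -21.3  74. ]
BL [490.   74.9  15. ] [490.1  71.6  74. ] TR [ 591.5 -129.1   15. ] [ 584.9 -124.8   74. ]
```

Call:
arm_command(
  series=[0.001,0.008,0,0,0,0.125,0,0,0,0,0,0.125,0,0,0,0,0,0.125,0,0,0,0,0,0.125,0,0,-0.05,0,0,0,0,0,-0.05,0,0,0,0,0,-0.05,0,0,0,0,0,-0.05,0,0,0,0,0,-0.05,0,0,0,0,0,-0.03,0,0,0,0,0,-0.02,0,0,0,0,0,-0.005,0,0,0,0,0,0,0,0,0,0,0,0,0,0,0],
)

```text
time_s: 9.43
ee_pos: [563.0, -25.0, 48.7]
ee_rot: [-180.0, 0.1, -157.5]
force: [1.0, 0.5, -0.0]
gripper_width: 59.4
```

Call:
arm_command(
  series=[0,0,0,0,0,0,0,0,0,0,0,0,0,0,0,0,0,0,0,0,0,0,0,0,0,0,0,0,0,0,0,0,0,0,0,0,0,0,0,0,0,0,0,0,0,0,0,0],
  hand=0,
)

```text
time_s: 10.1
ee_pos: [562.6, -24.4, 48.3]
ee_rot: [180.0, 0.0, -157.5]
force: [0.1, 1.5, 3.4]
gripper_width: 30.8
```

Call:
arm_command(
  series=[0,0,0.02,0,0,0,0,0,0.04,0,0,0,0,0,0.05,0,0,0,0,0,0.05,0,0,0,0,0,0.05,0,0,0,0,0,0.05,0,0,0,0,0,0.04,0,0,0,0,0,0.01,0,0,0,0,0,0,0,0,0,0,0,0,0,0,0],
)

```text
time_s: 10.93
ee_pos: [561.7, -24.6, 171.1]
ee_rot: [180.0, -0.1, -157.5]
force: [0.0, 0.7, -1.9]
gripper_width: 30.9
```

```bash
python3 -c "
from h import *
import cv2
f=snap('wrist','w4')
cv2.imwrite('pics/w4b.png',cv2.resize(f['frame'][:,:,::-1],(800,600),interpolation=cv2.INTER_CUBIC))
"
```

```text
10.93 [561.7 -24.6 171.1] [ 1.800e+02 -1.000e-01 -1.575e+02] F [ 0.04  0.71 -1.93] T [0.08  0.029 0.026] w 30.9 q [  -4.   19.   96.   -0.   65. -116.]
```

View pics/w4b.png

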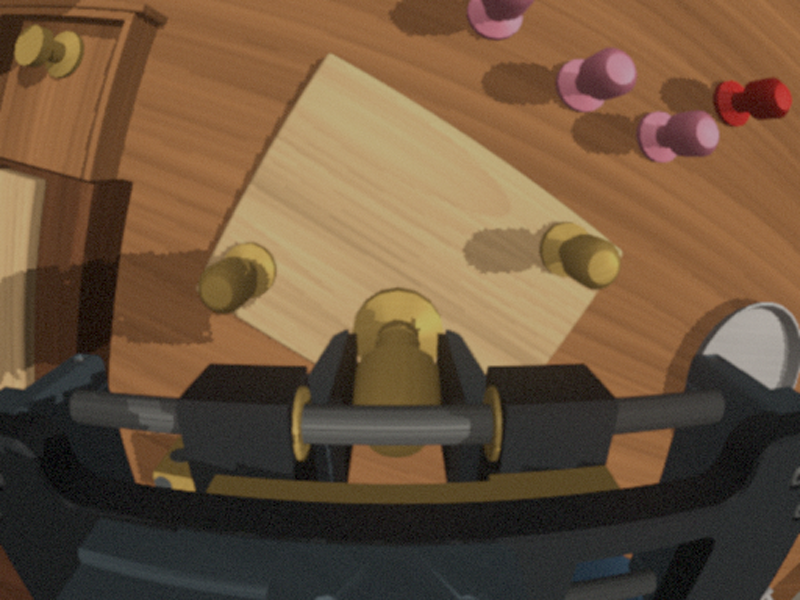

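Call:
arm_command(
  series=[-0.00535,-0.05,0,0,0,-0.1,-0.00535,-0.09,0,0,0,-0.1,-0.00535,-0.09,0,0,0,-0.1,-0.00535,-0.09,0,0,0,-0.1,-0.00535,-0.09,0,0,0,-0.1,-0.00535,-0.09,0,0,0,0,-0.00535,-0.09,0,0,0,0,-0.00535,-0.09,0,0,0,0,-0.00535,-0.09,0,0,0,0,-0.00535,-0.0435,0,0,0,0,0,0,0,0,0,0,0,0,-0.05,0,0,0,0,0,-0.05,0,0,0,0,0,-0.05,0,0,0,0,0,-0.05,0,0,0,0,0,-0.05,0,0,0,0,0,-0.03,0,0,0,0,0,-0.02,0,0,0,0,0,-0.0125,0,0,0,0,0,0,0,0,0],
)

```text
time_s: 12.65
ee_pos: [541.1, -349.4, 46.5]
ee_rot: [180.0, -0.0, -180.0]
force: [-0.3, -0.1, -2.7]
gripper_width: 30.9
```

Call:
arm_command(
  series=[0,0,0,0,0,0,0,0,0,0,0,0,0,0,0,0,0,0,0,0,0,0,0,0,0,0,0,0,0,0],
  hand=0.52,
)

```text
time_s: 13.07
ee_pos: [541.4, -350.3, 47.8]
ee_rot: [-180.0, 0.1, 180.0]
force: [0.5, -0.2, -0.6]
gripper_width: 47.6
```

Call:
arm_command(
  series=[0,0,0.04,0,0,0,0,0,0.07,0,0,0,0,0,0.08,0,0,0,0,0,0.08,0,0,0,0,0,0.04,0,0,0,0.0155,0.04,0,0,0,0,0.0155,0.08,0,0,0,0,0.0155,0.08,0,0,0,0,0.0155,0.08,0,0,0,0,0.0155,0.08,0,0,0,0,0.0155,0.08,0,0,0,0,0.0155,0.07,0,0,0,0,0.0155,0.0425,0,0,0,0,0,0,0,0,0,0,0,0,0,0,0,0,0,0,0,0,0,0],
  hand=0.65,
)

```text
time_s: 14.4
ee_pos: [590.5, -129.6, 171.2]
ee_rot: [-180.0, 0.0, 180.0]
force: [1.0, -0.5, 0.1]
gripper_width: 59.4
```

```bash
python3 -c "
from h import *
import cv2
f=snap('wrist','w5')
cv2.imwrite('pics/w5b.png',cv2.resize(f['frame'][:,:,::-1],(800,600),interpolation=cv2.INTER_CUBIC))
"
```

```text
14.4 [ 590.5 -129.6  171.2] [-180.    0.  180.] F [ 0.99 -0.47  0.09] T [ 0.023  0.019 -0.005] w 59.4 q [ -13.   23.   90.   -0.   67. -103.]
```

View pics/w5b.png

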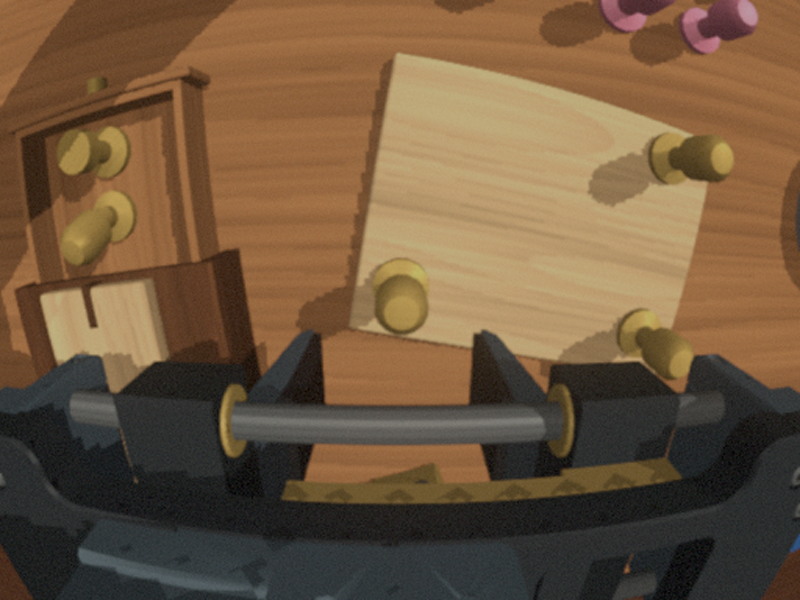

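Both odd castings are standing in the drawer, at (105,150) and (100,225). The right-rear sound one has its foot at (400,284) and its head at (402,305).

```bash
python3 -c "
from h import *
f=pickle.load(open('w5.pkl','rb'))
k=lambda x,y,z:wray(f,(x+.5)*.64-.5,(y+.5)*.64-.5,z)
print('TR foot',k(400,285,15),'head mid',k(402,305,66),'BL',k(680,159,15),k(700,158,66),'TL',k(641,335,15),k(665,350,66))"
```

```text
TR foot [ 590.6 -128.7   15. ] head mid [ 590.6 -127.8   66. ] BL [489.4  85.7  15. ] [490.8  67.9  66. ] TL [630.4  64.4  15. ] [623.4  55.7  66. ]
```

Call:
arm_command(
  series=[0,0.002,-0.05,0,0,0,0,0,-0.05,0,0,0,0,0,-0.05,0,0,0,0,0,-0.05,0,0,0,0,0,-0.05,0,0,0,0,0,-0.03,0,0,0,0,0,-0.0175,0,0,0,0,0,0,0,0,0,0,0,0,0,0,0],
)

```text
time_s: 15.2
ee_pos: [590.8, -129.0, 52.2]
ee_rot: [-180.0, 0.0, 179.9]
force: [1.0, 0.1, 1.2]
gripper_width: 59.1
```

Call:
arm_command(
  series=[0,0,0,0,0,0,0,0,0,0,0,0,0,0,0,0,0,0,0,0,0,0,0,0,0,0,0,0,0,0,0,0,0,0,0,0,0,0,0,0,0,0,0,0,0,0,0,0],
  hand=0,
)

```text
time_s: 15.87
ee_pos: [591.0, -127.9, 52.5]
ee_rot: [180.0, 0.1, 180.0]
force: [-0.9, 1.9, 4.8]
gripper_width: 31.3
```

Call:
arm_command(
  series=[0,0,0.01,0,0,0,0,0,0.02,0,0,0,0,0,0.02,0,0,0,0,0,0.01,0,0,0,0,0,0,0,0,0,0,0,0,0,0,0,0,0,0,0,0,0],
)

```text
time_s: 16.45
ee_pos: [590.3, -128.2, 75.7]
ee_rot: [180.0, -0.0, 180.0]
force: [0.1, -0.3, -4.5]
gripper_width: 31.1
```

```bash
cat > wt.py <<'E'
from h import *
import sys
from workcell import env,grab_frame
F=[]
for i in range(5):
    F.append(env.state()["force"][2]); grab_frame("top")
print(np.round(F,2),np.mean(F))
import cv2
f=snap("side",sys.argv[1])
cv2.imwrite(f'pics/{sys.argv[1]}b.png',cv2.resize(f['frame'][100:292,150:406,::-1],(800,600),interpolation=cv2.INTER_CUBIC))
E
python3 wt.py s6
```

```text
[-4.53 -3.21 -4.16 -3.6  -3.42] -3.7824787836760807
16.7 [ 590.5 -128.1   75.7] [180.  -0. 180.] F [-0.18  0.68 -3.27] T [-0.034 -0.017 -0.006] w 31.0 q [ -13.   28.   97.    0.   55. -103.]
```

View pics/s6b.png

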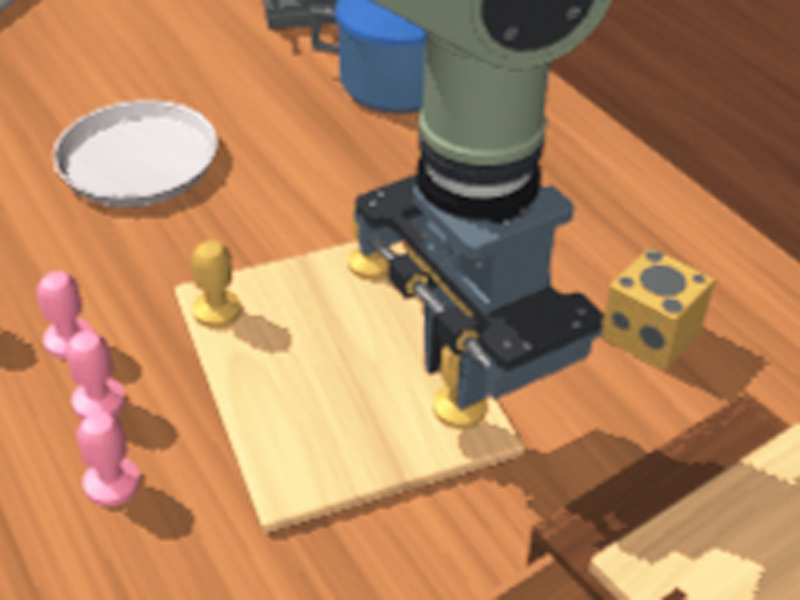

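It weighs about 3.8 N, so it is solid. I'll set it back down.

Call:
arm_command(
  series=[0,0,-0.02,0,0,0,0,0,-0.02,0,0,0,0,0,-0.012,0,0,0,0,0,-0.005,0,0,0,0,0,-0.0025,0,0,0,0,0,0,0,0,0,0,0,0,0,0,0],
)

```text
time_s: 17.33
ee_pos: [589.9, -127.9, 52.6]
ee_rot: [180.0, -0.1, 180.0]
force: [-3.3, 1.9, 3.4]
gripper_width: 31.3
```

Call:
arm_command(
  series=[0,0,0,0,0,0,0,0,0,0,0,0,0,0,0,0,0,0,0,0,0,0,0,0,0,0,0,0,0,0,0,0,0,0,0,0],
  hand=0.65,
)

```text
time_s: 17.83
ee_pos: [590.8, -128.2, 52.1]
ee_rot: [180.0, 0.0, -180.0]
force: [-0.1, -0.6, -0.2]
gripper_width: 59.5
```

Call:
arm_command(
  series=[0,0,0.02,0,0,0,0,0,0.06,0,0,0,0,0,0.08,0,0,0,0,0,0.08,0,0,0,0,0,0.058,0,0,0,0.0123,0.04,0,0,0,0,0.0123,0.08,0,0,0,0,0.0123,0.08,0,0,0,0,0.0123,0.08,0,0,0,0,0.0123,0.08,0,0,0,0,0.0123,0.07,0,0,0,0,0.0123,0.0425,0,0,0,0,0,0,0,0,0,0,0,0,0,0,0,0,0,0,0,0,0,0],
)

```text
time_s: 19.08
ee_pos: [624.9, 60.2, 171.6]
ee_rot: [-180.0, -0.0, 180.0]
force: [0.4, -0.1, -0.1]
gripper_width: 59.0
```

```bash
python3 -c "
from h import *
import cv2
f=snap('wrist','w7')
cv2.imwrite('pics/w7b.png',cv2.resize(f['frame'][:,:,::-1],(800,600),interpolation=cv2.INTER_CUBIC))
"
```

```text
19.08 [624.9  60.2 171.6] [-180.   -0.  180.] F [ 0.38 -0.12 -0.09] T [ 0.034 -0.007 -0.015] w 59.0 q [  4.  25.  87.  -0.  68. -86.]
```

View pics/w7b.png

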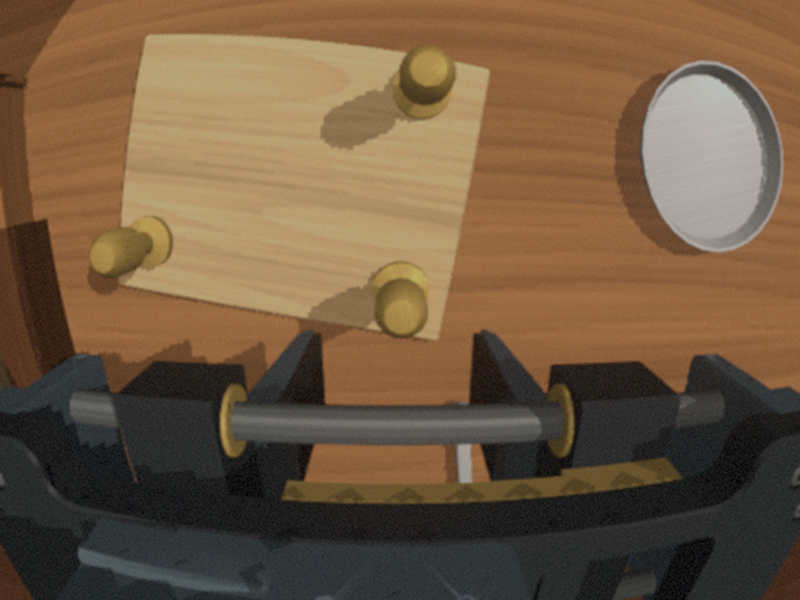

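All three sound ones are upright. The left-rear one is centred, with its foot at (400,288) and its head at (401,307).

Call:
arm_command(
  series=[0.002,0.001,-0.05,0,0,0,0,0,-0.05,0,0,0,0,0,-0.05,0,0,0,0,0,-0.05,0,0,0,0,0,-0.05,0,0,0,0,0,-0.03,0,0,0,0,0,-0.018,0,0,0,0,0,0,0,0,0,0,0,0,0,0,0],
)

```text
time_s: 19.88
ee_pos: [626.3, 60.8, 52.7]
ee_rot: [180.0, 0.0, 180.0]
force: [0.2, -0.1, 0.3]
gripper_width: 59.4
```

Call:
arm_command(
  series=[0,0,0,0,0,0,0,0,0,0,0,0,0,0,0,0,0,0,0,0,0,0,0,0,0,0,0,0,0,0,0,0,0,0,0,0,0,0,0,0,0,0,0,0,0,0,0,0],
  hand=0,
)

```text
time_s: 20.55
ee_pos: [626.2, 61.4, 52.7]
ee_rot: [180.0, 0.1, -180.0]
force: [-0.2, 0.6, 4.2]
gripper_width: 31.2
```

Call:
arm_command(
  series=[0,0,0.01,0,0,0,0,0,0.02,0,0,0,0,0,0.02,0,0,0,0,0,0.01,0,0,0,0,0,0,0,0,0,0,0,0,0,0,0,0,0,0,0,0,0],
)

```text
time_s: 21.13
ee_pos: [625.6, 61.2, 76.0]
ee_rot: [180.0, -0.0, 180.0]
force: [1.1, 0.8, -2.1]
gripper_width: 30.8
```

```bash
python3 wt.py s8
```

```text
[-2.14 -1.18 -1.6  -0.78 -1.73] -1.4850979022245798
21.38 [625.7  61.2  75.8] [ 180.   -0. -180.] F [-0.39  0.3  -0.26] T [-0.006  0.026 -0.021] w 31.0 q [  5.  30.  94.   0.  56. -85.]
```

View pics/s8b.png

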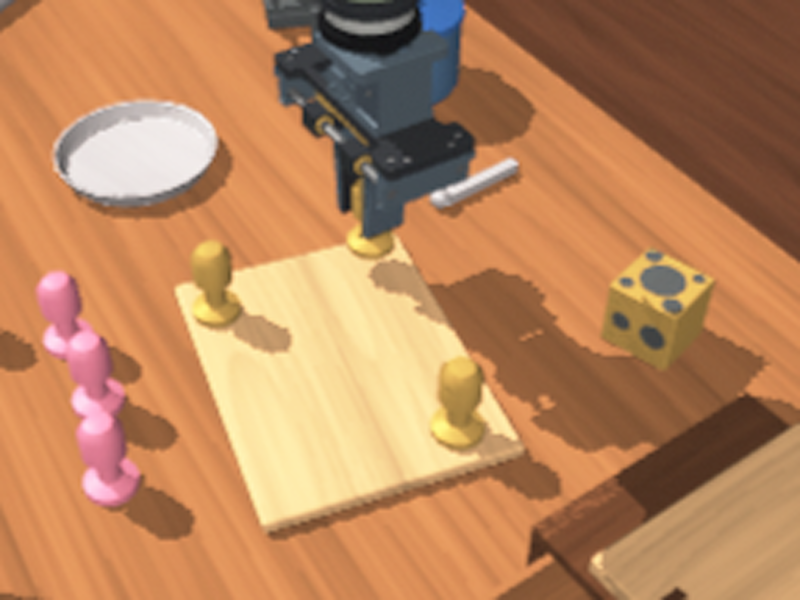

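About 1.4 N, so it is hollow and goes in the dish. I'll place it off-centre to leave room.

Call:
arm_command(
  series=[0,0,0.03,0,0,0,0,0,0.05,0,0,0,0,0,0.06,0,0,0,0,0,0.045,0,0,0,-0.0252,0.04,0,0,0,0,-0.0252,0.08,0,0,0,0,-0.0252,0.08,0,0,0,0,-0.0252,0.08,0,0,0,0,-0.0252,0.08,0,0,0,0,-0.0252,0.08,0,0,0,0,-0.0252,0.08,0,0,0,0,-0.0252,0.08,0,0,0,0,-0.0252,0.032,0,0,0,0,0,0,0,0,0,0,0,0,0,0,0,0],
)

```text
time_s: 22.68
ee_pos: [534.7, 314.5, 150.0]
ee_rot: [-180.0, -0.0, -179.9]
force: [-0.1, 0.0, -0.8]
gripper_width: 31.1
```

```bash
python3 -c "
from h import *
import cv2
f=snap('wrist','w9')
cv2.imwrite('pics/w9b.png',cv2.resize(f['frame'][:,:,::-1],(800,600),interpolation=cv2.INTER_CUBIC))
"
```

```text
22.68 [534.7 314.5 150. ] [-180.    -0.  -179.9] F [-0.11  0.01 -0.8 ] T [-0.003  0.042 -0.004] w 31.1 q [ 29.  25.  90.  -0.  65. -61.]
```

View pics/w9b.png

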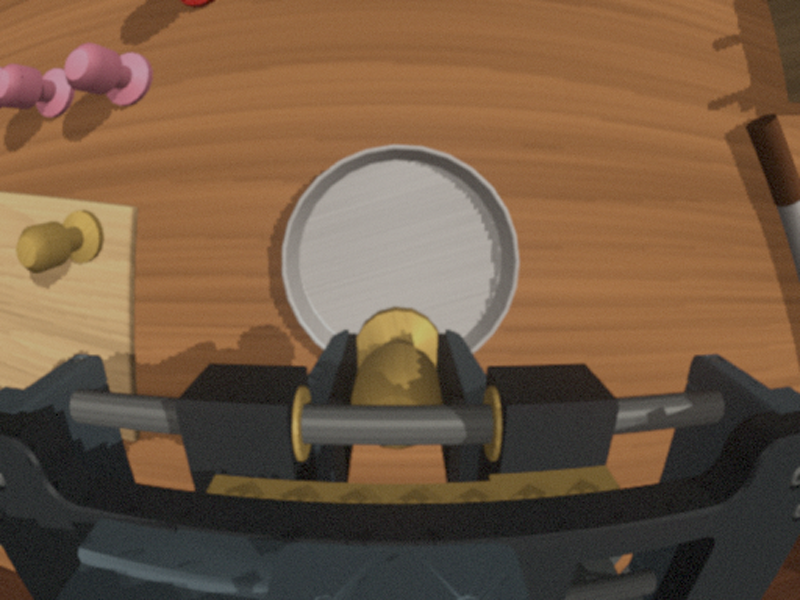

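```bash
python3 -c "
from h import *
f=pickle.load(open('w9.pkl','rb'))
k=lambda x,y,z:wray(f,(x+.5)*.64-.5,(y+.5)*.64-.5,z)
print(k(398,147,18),k(283,252,18),k(518,252,18))"
```

```text
[440.6 313.8  18. ] [506.8 239.1  18. ] [506.4 392.2  18. ]
```

Call:
arm_command(
  series=[0,0,-0.05,0,0,0,0,0,-0.05,0,0,0,0,0,-0.05,0,0,0,0,0,-0.05,0,0,0,0,0,-0.03,0,0,0,0,0,-0.02,0,0,0,0,0,-0.01,0,0,0,0,0,-0.004,0,0,0,0,0,0,0,0,0,0,0,0,0,0,0],
)

```text
time_s: 23.57
ee_pos: [535.9, 314.2, 45.5]
ee_rot: [179.9, 0.1, 180.0]
force: [0.9, -0.1, -0.4]
gripper_width: 31.4
```

Call:
arm_command(
  series=[0,0,0,0,0,0,0,0,0,0,0,0,0,0,0,0,0,0,0,0,0,0,0,0,0,0,0,0,0,0,0,0,0,0,0,0],
  hand=0.65,
)

```text
time_s: 24.07
ee_pos: [535.2, 314.2, 44.7]
ee_rot: [180.0, 0.0, -180.0]
force: [0.3, -0.6, -0.4]
gripper_width: 59.1
```

Call:
arm_command(
  series=[0,0,0.03,0,0,0,0,0,0.06,0,0,0,0,0,0.08,0,0,0,0,0,0.08,0,0,0,0,0,0.067,0,0,0,-0.0144,-0.04,0,0,0,0,-0.0144,-0.085,0,0,0,0,-0.0144,-0.085,0,0,0,0,-0.0144,-0.085,0,0,0,0,-0.0144,-0.085,0,0,0,0,-0.0144,-0.085,0,0,0,0,-0.0144,-0.085,0,0,0,0,-0.0144,-0.045,0,0,0,0,0,0,0,0,0,0,0,0,0,0,0,0,0,0,0,0,0,0],
)

```text
time_s: 25.4
ee_pos: [489.5, 76.6, 171.6]
ee_rot: [180.0, 0.0, 180.0]
force: [0.2, 0.7, 0.1]
gripper_width: 59.3
```

```bash
python3 -c "
from h import *
import cv2
f=snap('wrist','w10')
cv2.imwrite('pics/w10b.png',cv2.resize(f['frame'][:,:,::-1],(800,600),interpolation=cv2.INTER_CUBIC))
"
```

```text
25.4 [489.5  76.6 171.6] [180.   0. 180.] F [0.18 0.74 0.1 ] T [-0.001  0.022 -0.04 ] w 59.3 q [  8.  14. 105.   0.  62. -82.]
```

View pics/w10b.png

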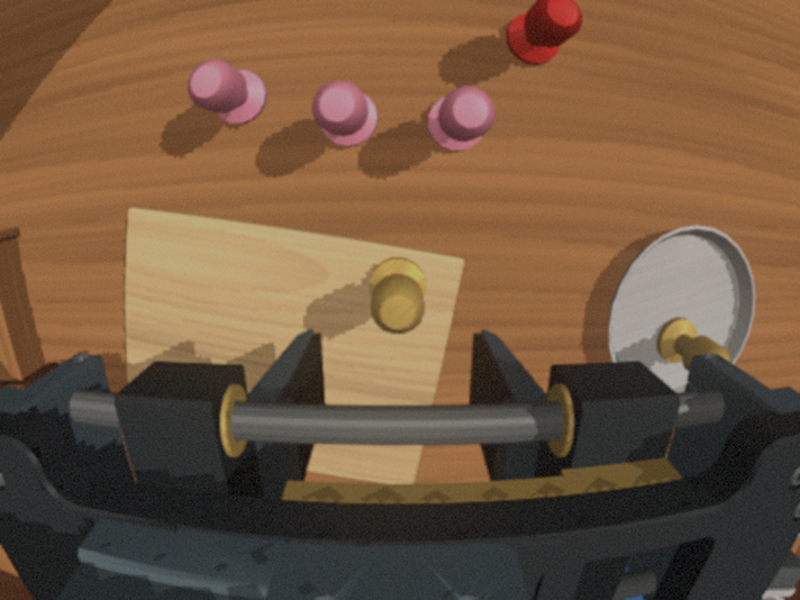

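The hollow one stands in the dish (680,340). The last sound one is centred at (398,300).

Call:
arm_command(
  series=[0,-0.002,-0.05,0,0,0,0,0,-0.05,0,0,0,0,0,-0.05,0,0,0,0,0,-0.05,0,0,0,0,0,-0.05,0,0,0,0,0,-0.03,0,0,0,0,0,-0.018,0,0,0,0,0,0,0,0,0,0,0,0,0,0,0],
)

```text
time_s: 26.2
ee_pos: [489.5, 75.9, 52.2]
ee_rot: [180.0, 0.0, -179.9]
force: [1.0, -1.3, 0.4]
gripper_width: 59.5
```

Call:
arm_command(
  series=[0,0,0,0,0,0,0,0,0,0,0,0,0,0,0,0,0,0,0,0,0,0,0,0,0,0,0,0,0,0,0,0,0,0,0,0,0,0,0,0,0,0,0,0,0,0,0,0],
  hand=0,
)

```text
time_s: 26.87
ee_pos: [489.6, 75.6, 52.7]
ee_rot: [180.0, 0.1, 180.0]
force: [-0.1, 2.8, 5.4]
gripper_width: 31.0
```

Call:
arm_command(
  series=[0,0,0.01,0,0,0,0,0,0.02,0,0,0,0,0,0.02,0,0,0,0,0,0.01,0,0,0,0,0,0,0,0,0,0,0,0,0,0,0,0,0,0,0,0,0],
)

```text
time_s: 27.45
ee_pos: [488.8, 75.1, 76.0]
ee_rot: [-180.0, -0.0, 180.0]
force: [0.9, -0.2, -3.6]
gripper_width: 31.1
```

```bash
python3 wt.py s11
```

```text
[-3.59 -2.95 -3.19 -3.92 -3.37] -3.4034260926684246
27.7 [488.9  75.2  75.9] [-180.   -0.  180.] F [ 0.41  0.12 -3.87] T [ 0.016 -0.024  0.016] w 31.5 q [  7.  20. 112.   0.  48. -83.]
```

View pics/s11b.png

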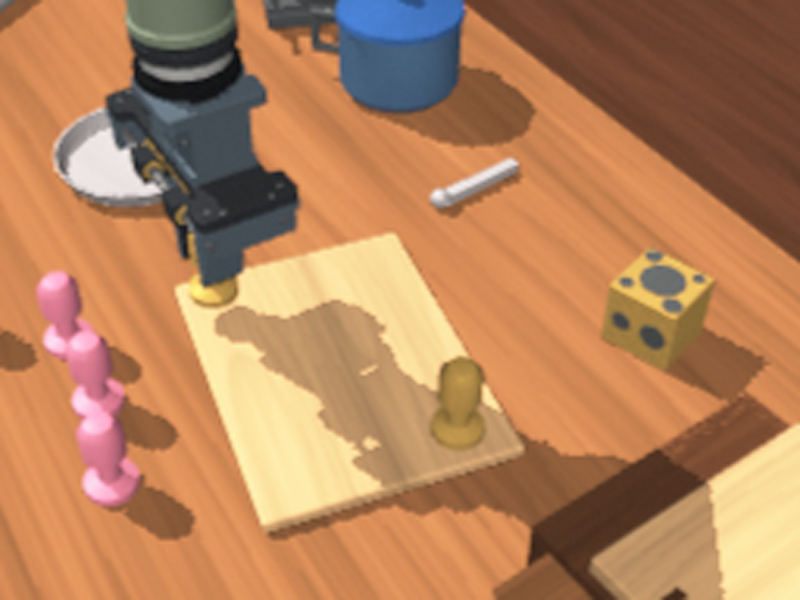

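About 3.4 to 3.6 N, so it is solid. I'll set it back, release and retreat.

Call:
arm_command(
  series=[0,0,-0.02,0,0,0,0,0,-0.02,0,0,0,0,0,-0.012,0,0,0,0,0,-0.005,0,0,0,0,0,-0.0025,0,0,0,0,0,0,0,0,0,0,0,0,0,0,0],
)

```text
time_s: 28.33
ee_pos: [488.3, 75.2, 52.7]
ee_rot: [-180.0, -0.1, 180.0]
force: [-4.0, 0.8, 5.2]
gripper_width: 31.2
```

Call:
arm_command(
  series=[0,0,0,0,0,0,0,0,0,0,0,0,0,0,0,0,0,0,0,0,0,0,0,0,0,0,0,0,0,0,0,0,0,0,0,0],
  hand=0.65,
)

```text
time_s: 28.83
ee_pos: [489.2, 75.3, 52.3]
ee_rot: [180.0, 0.0, 180.0]
force: [0.0, -0.4, -0.1]
gripper_width: 59.1
```

Call:
arm_command(
  series=[0,0,0.02,0,0,0,0,0,0.06,0,0,0,0,0,0.08,0,0,0,0,0,0.08,0,0,0,0,0,0.08,0,0,0,0,0,0.08,0,0,0,-0.05,0.09,0,0,0,0,-0.05,0.09,0,0,0,0,-0.05,0.09,0,0,0,0,-0.05,0.09,0,0,0,0,-0.05,0.09,0,0,0,0,-0.05,0.09,0,0,0,0,-0.05,0.09,0,0,0,0,-0.05,0.09,0,0,0,0,-0.05,0.09,0,0,0,0,-0.05,0.09,0,0,0,0,0,0.09,0,0,0,0,0,0.09,0,0,0,0,0,0,0,0,0,0,0,0,0,0,0,0],
)

```text
time_s: 30.5
ee_pos: [288.6, 508.5, 212.1]
ee_rot: [-180.0, -0.0, -179.9]
force: [0.3, -0.6, 0.3]
gripper_width: 59.3
```

```bash
python3 -c "
from h import *
import cv2
f=snap('top','t12');g=snap('side','s12')
cv2.imwrite('pics/t12b.png',cv2.resize(f['frame'][70:270,110:420,::-1],(800,516),interpolation=cv2.INTER_CUBIC))
cv2.imwrite('pics/s12b.png',cv2.resize(g['frame'][100:370,100:460,::-1],(800,600),interpolation=cv2.INTER_CUBIC))
"
```

```text
30.5 [288.6 508.5 212.1] [-180.    -0.  -179.9] F [ 0.32 -0.63  0.29] T [-0.03  -0.016  0.01 ] w 59.3 q [ 59.  20.  90.  -0.  71. -31.]
30.55 [288.7 507.1 212.2] [-179.9   -0.  -179.9] F [-0.01 -0.3   1.25] T [-0.018  0.029 -0.021] w 59.1 q [ 59.  20.  90.  -0.  71. -31.]
```

View pics/t12b.png

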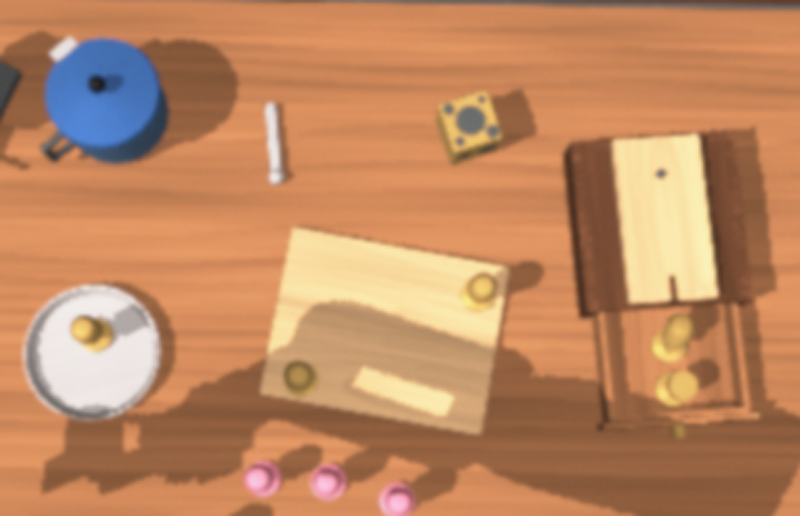

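View pics/s12b.png

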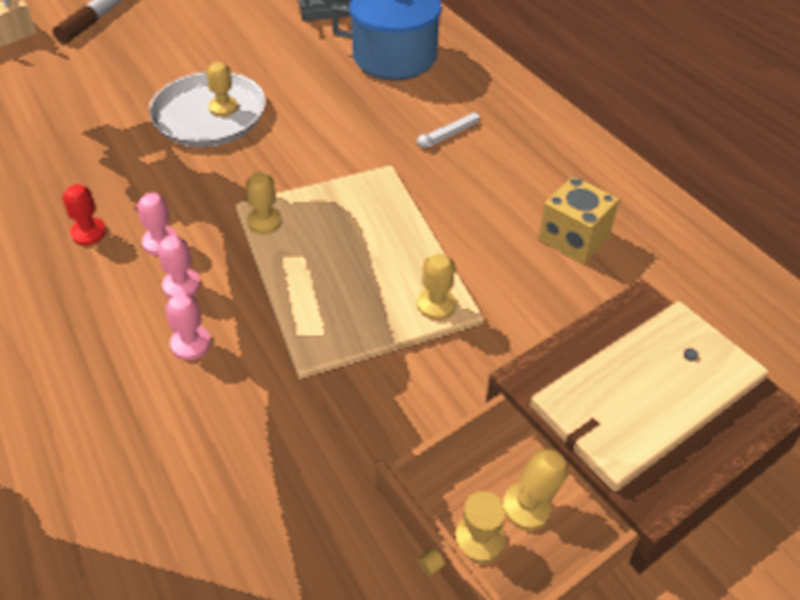

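All is as wanted: the hollow one in the dish, two solid ones on the board, and the short and bent ones in the drawer. I'm handing it in.

```bash
python3 -c "
from workcell import env
print(env.job_done())"
```

```text
the job is handed in; nothing more can be done
None
```

The job is done and handed in at about 30.6 s, inside the 72 s limit.

- **Odd ones:** I put the short and then the bent casting into the sweep drawer, and both are standing in it.
- **Weighing:** I lifted each of the three sound-shaped castings and read the wrist force: about 3.8 N (rear right), 1.4 N (rear left) and 3.4 N (front left). The readings scatter by about 0.7 N, but the gap between hollow and solid is clear.
- **Hollow one:** The rear-left casting was the only hollow one. It stands upright on the dish floor, about 20 mm from the centre.
- **Solid ones:** I set the other two back upright on the board where they stood.

The last top and side pictures show every casting upright in its place. The dapping block, the doming punch and the pink and red look-alikes look unmoved, and the arm is clear of everything. No check failed. The only disagreement was the dish centre, about 5 mm apart between the top and wrist cameras, which is well within the room on its floor.

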